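Load salve tins into the inclined spring dispenser

ROBOT

A 6-joint arm with a two-finger parallel gripper is mounted at the origin on the work surface. World frame = base frame: x ahead of the robot, y to its left, z up, the work surface at z = 0. Lengths are in m, angles in degrees, forces in N, time in s.
With the tool pointing down it reaches from about 0.3 to 0.75 m from the base axis. Payload 8.5 kg.
Tool frame: the origin (TCP) lies midway between the tips of the shut fingers; the grasp point (between the pads) lies bot.grasp_offset behind it (bot.grasp_offset is the distance from the TCP to the grasp point, in m); z points along the fingers, x is the direction in which the jaws open and shut, and the axes are right-handed (so a half turn about z gives the same grasp; the last joint's range is limited). The gripper opens to 85 mm and grips with 20 to 120 N. Pads are 22 mm wide; open, the fingers measure 114 mm over their backs; the gripper's body (76 mm by 85 mm) begins 54 mm behind the grasp point. The pads swing forward as they close: fully open they stand 13 mm farther back than shut.
Start: joints at [55.044, 21.807, 74.336, -0, 83.858, -12.336], TCP at [0.212, 0.508, 0.231] pointing down, gripper open.
Joint ranges: [-178.18, 178.18], [-50.72, 133.34], [12.68, 142.11], [-81.47, 261.47], [9.98, 163.14], [-165.26, 165.26]. Speed limits (degrees/s): [136.94, 136.94, 180, 180, 180, 180].

INTERFACE

Orientations are given as [roll, pitch, yaw] about the fixed x, y, z axes, in that order (R = Rz(yaw) Ry(pitch) Rx(roll)).
In Python, from rig import sensors, cams, bot gives the robot as it stands.
- The arm moves only by the shell command python3 -m pendant 'ROWS' [FORCE]. ROWS is JSON, a list of rows, each a list of 7 numbers: the opening, from 0 (shut) to 1 (fully open), then the shift along the tool's x, y, z in cm, then the turn, a rotation vector about the tool's x, y, z in rad. A call has exactly 5 rows; each row shifts and turns the commanded pose from where the row before left it, along the tool's axes as they then stand; what a row does not reach is not made up. A row lasts 1/12 s, in which the tool goes at most 41.7 mm and 7.16 degrees, less where a joint would pass 70% of its speed; a pose out of reach is approached as far as the arm can. A call is refused whole if a number of a shift passes 4.17 or a number of a turn 0.125, either way. A call with a gripper value outside its range is refused whole. The fingers move at their own pace and stop on an object; FORCE is the grip in N (left out, the last holds). Time passes only in rows, so rows that do not move let the fingers close, or fill a call up. It gives the time, the measured TCP pose, the force and the opening at its end, in the units of the state.
- sensors.observe(): the state, without advancing time (a new reading comes with each control period).
- cams.get_image(name): name is "scene" or "top" or "wrist"; returns a dict with "pixels" (420x560x3 uint8, blue, green, red), "z_map" (420x560 float32, m along the optical axis (not along the pixel's ray), 0 where there is no reading), "camera_matrix" (3x3 intrinsics, pixels), "extrinsics" (4x4, takes a point from world to camera coordinates). Camera axes: x right, y up, looking along -z (the intrinsics and any distortion apply to the point x, -y, -z); pixel columns grow to the right and rows downward; lengths in m; the calibration is good to about 2 mm. A picture is of the moment at which its call begins.
- bot.sign_off(): hands the job in, once; it reports no verdict.
The state is a dict: "time": time; "q": joint angles; "joint_velocities": joint speeds; "joint_efforts": joint torques, N m; "eef_pos": TCP position; "tcp_rot": TCP orientation; "contact_force": force on the tool from outside, world axes, zero at the start; "moment": the same for the moment, N m; "grip_width": finger opening in m.
Only numpy, scipy, OpenCV 4.12 (cv2) and the standard library are available. Lean on these libraries where they do the work, as an engineer would, in place of code of your own. Each camera call takes 0.05 s, during which the arm holds its last target. There are 200 camera calls.

TASK

Take the wooden dust cap off the leaning tin dispenser and stand it knob up on the table. Then load both tall narrow salve tins, lids outward, one after the other: push each one down its axis against the spring until it snaps under the catches, so that both stay in the dispenser. Leave the other wares where they are.

Things in the scene. Friction and masses are not known exactly. Their poses are not given: they have to be found in the camera images.
- dispenser: Base of the tin dispenser: white-painted wooden stand, base board 190 x 130 x 12 mm, fixed. Origin at the centre of its underside on the table; x points from its front (robot's side) to its back, z up. The table in front of it, on the robot's side and there some way to the robot's left (y up to 0.3 m), is free.
- magazine: The dispenser's open magazine, fixed, leaning 30 degrees towards the stand's front. z = loading axis, out of the mouth, up and to the front; y as the stand's; x uphill to the back. Origin on the axis at the level of the catches' undersides, 139 mm above the table. Five 6 mm steel guide rods at 0, 120, 150, 210, 240 degrees round z (from x) leave a 65 mm bore, straight to z = 26 mm, flaring to z = 41 mm.
- catches (a point): Same point as the magazine's origin, between the three sprung catches: 14 mm wide, at 60, 180, 300 degrees round z, projecting 4.5 mm into the tin's outline, flat underside at z = 0, steep ramp on top up to z = 14 mm; posts 46 to 52 mm from the axis, up to z = 10 mm. Pushing a tin past them takes about 3 to 10 N plus the spring. Once its lid is below z = 0 they snap over it and hold it there.
- rest (a point): Point on the loading axis 9 mm out from the catches' undersides: here, about, lies the underside of a tin set loosely into the guides, resting on the catches' ramps (its lid 43 mm out). It must be pushed down on its lid, along the axis, until the lid is below the catches. The next tin goes on top and drives it 34 mm further down.
- platform (a joint): Travel of the sprung platform disc (58 mm diameter) under the tins, in m: 0 = up (top 2 mm below the catches, empty), grows as it sinks, stop at 0.080. Spring about 3.3 N at the top plus 0.06 N per mm. About 0.032 with one tin snapped in, 0.066 with two.
- cap: Loose dust cap of turned wood, 80 g, lying on the rod tops over the mouth: plug 61 mm in diameter, 22 mm high; disc above it 100 mm, 6 mm thick; then a cylindrical knob 22 mm in diameter, 24 mm high (52 mm in all). Origin at the centre of the plug's underside, z out through the knob. At the start it leans with the magazine; on the table it stands on its plug.
- tin_a: Tall narrow salve tin of aluminium, a plain cylinder 60 mm in diameter and 34 mm high, 60 to 130 g, paper disc on the lid; standing on the table. Origin at the centre of its underside, z up through the lid. The two tall tins are alike; either may go in first.
- tin_b: Tall narrow salve tin of aluminium, a plain cylinder 60 mm in diameter and 34 mm high, 60 to 130 g, paper disc on the lid; standing on the table. Origin at the centre of its underside, z up through the lid. The two tall tins are alike; either may go in first.
- flat_tin_a: Bystander: low wide aluminium tin, 80 mm diameter, 20 mm high, too wide for the dispenser; loose. Origin at the centre of its underside.
- flat_tin_b: Bystander: low wide aluminium tin, 80 mm diameter, 20 mm high, too wide for the dispenser; loose. Origin at the centre of its underside.
- balm_jar: Bystander: small amber jar with black cap among the tins, 40 mm diameter, 45 mm high; loose. Origin at the centre of its underside.
- pump_bottle_a: Bystander: white pump bottle, 38 mm diameter, 125 mm high, black pump; loose. Origin at the centre of its underside.
- pump_bottle_b: Bystander: white pump bottle, 38 mm diameter, 125 mm high, black pump; loose. Origin at the centre of its underside.
- pump_bottle_c: Bystander: white pump bottle, 38 mm diameter, 125 mm high, black pump; loose. Origin at the centre of its underside.
- bowl: Bystander: dark wooden bowl, 120 mm diameter, 45 mm high; loose. Origin at the centre of its underside.
Mind the look-alikes: they are no part of the job. Leave any green or yellow look-alike of the tin_b alone.

How it is judged (in metres and radians):
On the way, in this order (a step that is already met when the one before it is completed fails the run):
1. the dust cap stands knob up on the table (height (world z) of cap between -0.006 and 0.006 m and angle between cap's own z axis and vertical below 0.12 rad), for 0.2 s.
2. one tall tin has been pushed in below the catches (((z of tin_a in the frame of magazine between -0.085 and -0.0315 m and x of tin_a in the frame of magazine between -0.006 and 0.006 m and y of tin_a in the frame of magazine between -0.006 and 0.006 m) or (z of tin_b in the frame of magazine between -0.085 and -0.0315 m and x of tin_b in the frame of magazine between -0.006 and 0.006 m and y of tin_b in the frame of magazine between -0.006 and 0.006 m))), for 0.2 s.
3. both tall tins have been pushed in below the catches (z of tin_a in the frame of magazine between -0.085 and -0.0315 m and x of tin_a in the frame of magazine between -0.006 and 0.006 m and y of tin_a in the frame of magazine between -0.006 and 0.006 m and z of tin_b in the frame of magazine between -0.085 and -0.0315 m and x of tin_b in the frame of magazine between -0.006 and 0.006 m and y of tin_b in the frame of magazine between -0.006 and 0.006 m), for 0.2 s.
At the end, for the whole second after the job is handed in: Both tall tins sit below the catches (undersides 31.5 mm or more below them, within 6 mm of the axis, lids outward, aligned within 7 degrees), platform held at 62 to 72 mm; the cap stands knob up on the table (within 6 mm of its height, 7 degrees of upright); all at rest (all of step 1 and all of step 3 and angle between the z axis of each of tin_a, tin_b and the z axis of magazine, either way round below 0.12 rad and angle between each of tin_a, tin_b's own z axis and vertical below 0.8 rad and value of joint platform between 0.062 and 0.072 m and linear speed of each of cap, tin_a, tin_b below 0.02 m/s); the robot touches nothing.
It fails at once if another ware (flat tin, jar, pump bottle, bowl) is moved more than 30 mm or tipped over (distance of any of flat_tin_a, flat_tin_b, balm_jar, pump_bottle_a, pump_bottle_b, pump_bottle_c, bowl from where it was at the start of the episode above 0.03 m or angle between any of flat_tin_a, flat_tin_b, balm_jar, pump_bottle_a, pump_bottle_b, pump_bottle_c, bowl's own z axis and vertical above 0.5 rad).
It also fails if it takes over 72 s, if anything falls off the work surface, if the arm or the gripper's body presses on something with over 40 N, if the wrist force passes 120 N, or if a joint passes its speed limit or range.

## Working session

There is one attempt and no reset: what is moved stays moved. The work goes in short steps, Python scripts to look and compute and a shell command to move; the robot and the scene stay as the last step left them, time stands still between calls to the robot, and variables do not carry over. Pictures are saved under pics/ and viewed, about 8 in all and at most 12, crops included, and the job is handed in when it is done.

```bash
ls; mkdir -p pics
python3 - <<'E'
from rig import sensors,cams,bot
import cv2,numpy as np
s=sensors.observe();print(s, bot.grasp_offset)
for n in("scene","top"):
    d=cams.get_image(n);cv2.imwrite(f"pics/{n}0.png",d["pixels"]);np.savez(f"{n}0.npz",**d)
    E=d["extrinsics"];print(n,d["camera_matrix"].round(1).tolist(),(-E[:3,:3].T@E[:3,3]).round(3),[k for k in d])
E
```

```text
pics
{'time': 0.0, 'q': array([ 5.50443007e+01,  2.18408818e+01,  7.43850841e+01, -9.84215624e-04,
        8.38590893e+01, -1.23364331e+01]), 'joint_velocities': array([-0.03085699,  0.01783954, -0.01510453, -0.06796961,  0.01573548,
       -0.06623286]), 'joint_efforts': array([-5.77328683e-04, -4.48454797e+01, -2.31276101e+01, -2.75641014e-04,
        4.70788757e-03, -2.44220166e-05]), 'eef_pos': array([0.21136909, 0.50743749, 0.23071086]), 'tcp_rot': array([-1.79982784e+02,  8.33002903e-02,  6.73808523e+01]), 'contact_force': array([-0.25742751, -0.53791331,  0.36235641]), 'moment': array([-0.04433381,  0.01998038,  0.03979455]), 'grip_width': 0.08551430091406272} 0.0187
scene [[461.3, 0.0, 276.6], [0.0, 461.3, 215.9], [0.0, 0.0, 1.0]] [ 1.338 -0.489  0.793] ['pixels', 'z_map', 'camera_matrix', 'extrinsics']
top [[399.1, 0.0, 289.8], [0.0, 399.1, 207.5], [0.0, 0.0, 1.0]] [0.385 0.022 1.083] ['pixels', 'z_map', 'camera_matrix', 'extrinsics']
```

View pics/scene0.png

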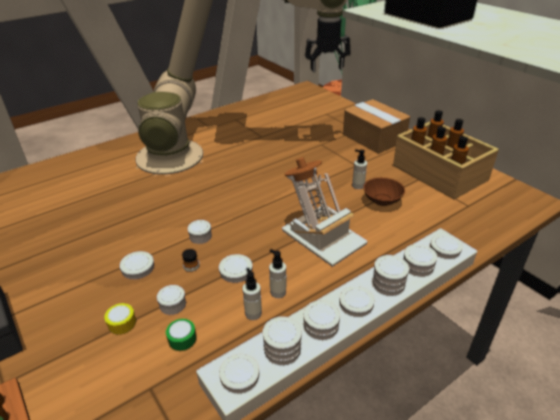

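View pics/top0.png

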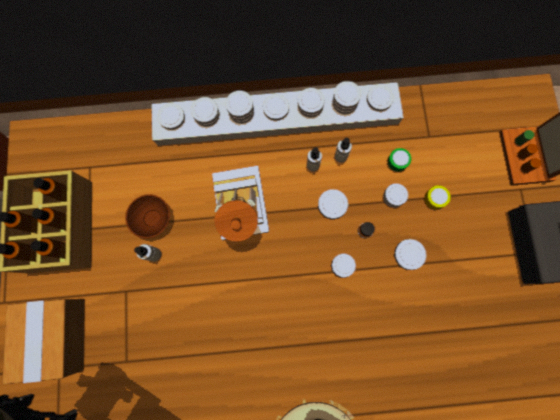

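The scene camera shows the dispenser with its cap at about (305,168). In the top view the cap is at (236,222) and the stand at (240,200). The narrow white tins are at top (344,265) and (397,195). The wider white discs at (333,204) and (410,254) are the flat tins. The green ring at (400,159) and the yellow one at (438,197) are look-alikes. Next I'll measure and confirm in a crop.

```bash
cat > h.py <<'E'
import numpy as np,cv2
from scipy.spatial.transform import Rotation as Ro
def world(d):
    K=d["camera_matrix"];E=d["extrinsics"];z=d["z_map"];v,u=np.mgrid[:z.shape[0],:z.shape[1]]
    p=np.stack([(u-K[0,2])/K[0,0]*z,-(v-K[1,2])/K[1,1]*z,-z],-1)
    w=(p-E[:3,3])@E[:3,:3]; w[z==0]=np.nan; return w
def ray(d,u,v,h):
    K=d["camera_matrix"];E=d["extrinsics"];R=E[:3,:3]
    c=-R.T@E[:3,3]; r=R.T@np.array([(u-K[0,2])/K[0,0],-(v-K[1,2])/K[1,1],-1.]); return c+r*(h-c[2])/r[2]
E
python3 - <<'E'
from h import *
d=dict(np.load("top0.npz"));w=world(d);px=d["pixels"]
print("table z",np.nanmedian(w[290:330,200:280,2]))
for (u,v) in [(344,265),(397,195),(333,204),(410,254),(400,159),(438,197)]:
    z=w[v,u,2]; m=(abs(w[...,2]-z)<.008)&(np.hypot(*(w[...,:2]-w[v,u,:2]).transpose(2,0,1))<.06)
    cs,_=cv2.findContours(m.astype(np.uint8),0,1);c=max(cs,key=cv2.contourArea);(cx,cy),r=cv2.minEnclosingCircle(c)
    mm=np.zeros(m.shape,np.uint8);cv2.drawContours(mm,[c],-1,1,-1);a=mm.sum();vv,uu=np.nonzero(mm)
    print((u,v),"h",z.round(4),"pos",ray(d,uu.mean(),vv.mean(),z).round(4),"diam",2*np.sqrt(a/np.pi)*(1.083-z)/399,"bgr",px[vv,uu].mean(0).round())
# dispenser board
ys,xs=slice(155,250),slice(200,280)
hsv=cv2.cvtColor(px,cv2.COLOR_BGR2HSV)
m=(hsv[...,1]<90)&(hsv[...,2]>90)&(abs(w[...,2]-.012)<.006);k=np.zeros_like(m);k[ys,xs]=m[ys,xs]
P=w[k][:,:2];r=cv2.minAreaRect((P*1000).astype(np.float32));print("board",len(P),r,cv2.boxPoints(r).round())
# cap
m=(w[...,2]>.1)&(w[...,2]<.3);k=np.zeros_like(m);k[190:260,200:280]=m[190:260,200:280];k&=(hsv[...,1]>120)
Q=w[k];print("cap pts",len(Q),Q.mean(0),Q.min(0),Q.max(0))
c=np.hstack([cv2.resize(px[y-30:y+30,x-30:x+30],(380,380),interpolation=2) for x,y in((344,265),(397,195))]);cv2.imwrite("pics/crop1.png",c)
E
```

```text
table z 0.0010641200323088288
(344, 265) h 0.0324 pos [ 0.4395 -0.1152  0.0324] diam 0.06161264440839564 bgr [204. 191. 188.]
(397, 195) h 0.0375 pos [ 0.6141 -0.2783  0.0375] diam 0.05839101258627598 bgr [200. 189. 185.]
(333, 204) h 0.0207 pos [ 0.6075 -0.1074  0.0207] diam 0.07851263991492993 bgr [204. 192. 188.]
(410, 254) h 0.0247 pos [ 0.4523 -0.2952  0.0247] diam 0.08119361665066682 bgr [204. 191. 186.]
(400, 159) h 0.0368 pos [ 0.714  -0.3038  0.0368] diam 0.05706255307122271 bgr [130. 170. 119.]
(438, 197) h 0.0311 pos [ 0.5987 -0.3917  0.0311] diam 0.06082115062000885 bgr [106. 182. 180.]
board 712 ((638.9083862304688, 145.20321655273438), (190.77389526367188, 129.4629364013672), 4.844284534454346) [[538. 202.]
 [549.  73.]
 [739.  89.]
 [728. 218.]]
cap pts 1403 [0.55565761 0.13772163 0.18124106] [0.51167128 0.08929196 0.10012489] [0.64045634 0.189964   0.2060239 ]
```

View pics/crop1.png

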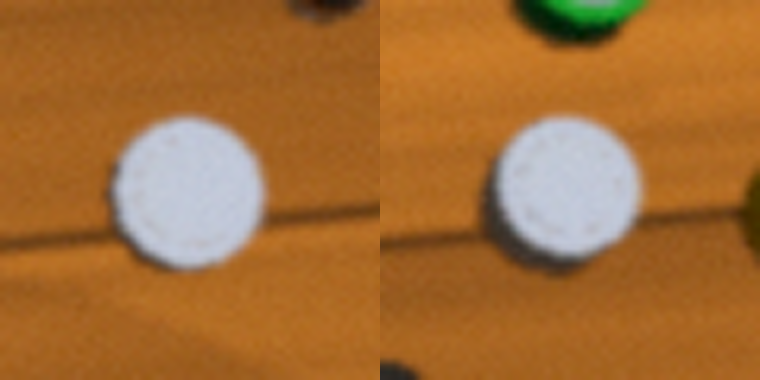

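The crop shows two plain aluminium tins with white paper lids and no coloured ring. Height is about 34 mm and diameter about 60 mm, so they are tin_a at top (344,265) and tin_b at top (397,195). The others are ruled out: (333,204) and (410,254) are 20 mm high and 80 mm wide, and (400,159) and (438,197) are green and yellow. Next I'll locate the cap.

```bash
cat >> h.py <<'E'
YAW=np.radians(4.84);sx=np.array([np.cos(YAW),np.sin(YAW),0]);sy=np.array([-np.sin(YAW),np.cos(YAW),0])
ax=-.5*sx+np.array([0,0,np.cos(np.pi/6)]);up=np.cross(sy,ax)
RM=np.stack([up,sy,ax],1)              # magazine frame
RT=np.stack([sy,np.cross(-ax,sy),-ax],1) # tool, leaning
RD=np.stack([sy,np.cross([0,0,-1.],sy),[0,0,-1.]],1) # tool, down
def plan(p,R=None):
    from rig import sensors
    s=sensors.observe();Rc=Ro.from_euler("xyz",s["tcp_rot"],degrees=True);Rt=Rc if R is None else Ro.from_matrix(R)
    dp=np.asarray(p)-s["eef_pos"]
    print("t",round(s["time"],2),"tcp",s["eef_pos"].round(4),"w",round(s["grip_width"],4),"F",s["contact_force"].round(1))
    print("turn rad (tool now)",(Rc.inv()*Rt).as_rotvec().round(3)," shift cm in tool now",(Rc.inv().apply(dp)*100).round(2),"| after turn",(Rt.inv().apply(dp)*100).round(2))
E
python3 - <<'E'
from h import *
O=np.array([.639,.145,0]) 
for n,box in(("top",(slice(190,260),slice(200,280))),("scene",(slice(145,190),slice(275,335)))):
    d=dict(np.load(n+"0.npz"));w=world(d);hsv=cv2.cvtColor(d["pixels"],cv2.COLOR_BGR2HSV)
    k=np.zeros(w.shape[:2],bool);k[box]=1;k&=(hsv[...,1]>110)&(w[...,2]>.14)
    P=(w[k]-O)@RM; h=P[:,2];hist,e=np.histogram(h,40);hd=e[hist.argmax()]+.5*(e[1]-e[0])
    D=P[abs(h-hd)<.006];(c,r)=cv2.minEnclosingCircle((D[:,:2]*1000).astype(np.float32))
    K=P[h>hd+.014];print(n,len(P),"disc height",hd,"circle",c,r,len(D),"knob",K[:,:2].mean(0) if len(K) else 0,K[:,2].max() if len(K) else 0)
    pc=O+RM@np.array([c[0]/1e3,c[1]/1e3,hd]);print(" disc centre world",pc.round(4)," mag origin if disc top at .047:",(pc-.047*ax).round(4))
E
```

```text
top 1402 disc height 0.19737141731991353 circle (16.037464141845703, -0.05133233591914177) 50.22319412231445 1310 knob [ 0.01813371 -0.00019047] 0.22428516629944642
 disc centre world [0.5545 0.1378 0.1789]  mag origin if disc top at .047: [0.5779 0.1398 0.1382]
scene 485 disc height 0.19866672559656035 circle (18.95677375793457, -3.229037284851074) 50.41252899169922 252 knob [ 0.02249365 -0.00663639] 0.22212635556492222
 disc centre world [0.5567 0.1348 0.1815]  mag origin if disc top at .047: [0.5801 0.1368 0.1408]
```

Run:
```python
from h import *
c=np.array([.555,.1373,.1795])
plan(c+.094*ax,RT);plan(c+.004*ax,RT)
```

```text
t 0.1 tcp [0.2114 0.5075 0.2308] w 0.0857 F [-0.2 -0.3  0.4]
turn rad (tool now) [-0.514  0.127 -0.468]  shift cm in tool now [-23.13  41.78  -2.99] | after turn [-39.78  24.38  10.6 ]
t 0.1 tcp [0.2114 0.5075 0.2308] w 0.0857 F [-0.2 -0.3  0.4]
turn rad (tool now) [-0.514  0.127 -0.468]  shift cm in tool now [-21.04  45.78   4.8 ] | after turn [-39.78  24.38  19.6 ]
```

```bash
M="python3 -m pendant"
$M '[[1,-1.54,2.79,-0.2,0,0,0],[1,-1.54,2.79,-0.2,0,0,0],[1,-1.54,2.79,-0.2,0,0,0],[1,-1.54,2.79,-0.2,0,0,0],[1,-1.54,2.79,-0.2,0,0,0]]' 30
$M '[[1,-1.54,2.79,-0.2,0,0,0],[1,-1.54,2.79,-0.2,0,0,0],[1,-1.54,2.79,-0.2,0,0,0],[1,-1.54,2.79,-0.2,0,0,0],[1,-1.54,2.79,-0.2,0,0,0]]'
$M '[[1,-1.54,2.79,-0.2,0,0,0],[1,-1.54,2.79,-0.2,0,0,0],[1,-1.54,2.79,-0.2,0,0,0],[1,-1.54,2.79,-0.2,0,0,0],[1,-1.54,2.79,-0.2,0,0,0]]'
$M '[[0.6,0,0,0,-0.0857,0.0212,-0.078],[0.6,0,0,0,-0.0857,0.0212,-0.078],[0.6,0,0,0,-0.0857,0.0212,-0.078],[0.6,0,0,0,-0.0857,0.0212,-0.078],[0.6,0,0,0,-0.0857,0.0212,-0.078]]'
$M '[[0.6,0,0,0,-0.0857,0.0212,-0.078],[0.6,0,0,0,0,0,0],[0.6,0,0,0,0,0,0],[0.6,0,0,0,0,0,0],[0.6,0,0,0,0,0,0]]'
python3 - <<'E'
from h import *
c=np.array([.555,.1373,.1795])
plan(c+.004*ax,RT)
from rig import cams
d=cams.get_image("wrist");cv2.imwrite("pics/w1.png",d["pixels"])
E
```

```text
time: 0.52
eef_pos: [0.3112, 0.3816, 0.2412]
tcp_rot: [-180.0, 0.0, 67.4]
contact_force: [1.3, -0.0, 0.5]
grip_width: 0.0852
time: 0.93
eef_pos: [0.4104, 0.2568, 0.2512]
tcp_rot: [-180.0, 0.0, 67.4]
contact_force: [-0.2, 2.1, 0.3]
grip_width: 0.0852
time: 1.35
eef_pos: [0.5096, 0.132, 0.2611]
tcp_rot: [-180.0, 0.0, 67.4]
contact_force: [0.3, -0.4, 0.7]
grip_width: 0.0854
time: 1.77
eef_pos: [0.5088, 0.1336, 0.2614]
tcp_rot: [154.6, -1.0, 90.6]
contact_force: [-0.1, 0.0, 0.9]
grip_width: 0.0511
time: 2.18
eef_pos: [0.5098, 0.1335, 0.2616]
tcp_rot: [150.0, -0.1, 94.8]
contact_force: [0.2, 0.7, 0.8]
grip_width: 0.0507
t 2.18 tcp [0.5098 0.1335 0.2616] w 0.0507 F [0.2 0.7 0.8]
turn rad (tool now) [ 0.    -0.001 -0.002]  shift cm in tool now [-0.01 -0.18  8.98] | after turn [-0.   -0.18  8.98]
```

View pics/w1.png

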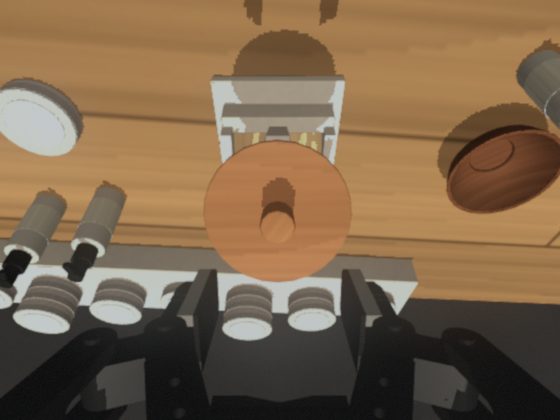

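The wrist view shows the cap disc centred at about (278,210) and the knob at (277,225), midway between the fingers at x of about 205 and 360. Descending to grip it.

```bash
M="python3 -m pendant"
$M '[[0.6,0,-0.18,2,0,0,0],[0.6,0,0,2,0,0,0],[0.6,0,0,2,0,0,0],[0.6,0,0,1.9,0,0,0],[0.6,0,0,1,0,0,0]]'
$M '[[0,0,0,0,0,0,0],[0,0,0,0,0,0,0],[0,0,0,0,0,0,0],[0,0,0,0,0,0,0],[0,0,0,0,0,0,0]]' 40
$M '[[0,0,0,0,0,0,0],[0,0,0,-1,0,0,0],[0,0,0,-1.5,0,0,0],[0,0,0,-2,0,0,0],[0,0,0,-3,0,0,0]]'
python3 - <<'E'
from h import *
plan([.43,.22,.14],RD);plan([.43,.22,.036],RD)
from rig import cams
d=cams.get_image("scene");cv2.imwrite("pics/s1.png",cv2.resize(d["pixels"][100:270,230:430],(700,595),interpolation=2))
E
```

```text
time: 2.65
eef_pos: [0.5526, 0.1373, 0.1813]
tcp_rot: [150.1, -0.1, 94.8]
contact_force: [0.4, 0.4, -0.2]
grip_width: 0.0514
time: 3.07
eef_pos: [0.5519, 0.1373, 0.1844]
tcp_rot: [149.8, -0.1, 94.9]
contact_force: [1.4, -0.5, 0.2]
grip_width: 0.0203
time: 3.48
eef_pos: [0.5132, 0.1338, 0.2479]
tcp_rot: [150.1, -0.1, 94.8]
contact_force: [0.5, 0.5, -0.3]
grip_width: 0.0202
t 3.48 tcp [0.5132 0.1338 0.2479] w 0.0202 F [ 0.5  0.5 -0.3]
turn rad (tool now) [ 0.521 -0.002 -0.   ]  shift cm in tool now [  9.27 -11.94   5.6 ] | after turn [ 9.29 -7.57 10.79]
t 3.48 tcp [0.5132 0.1338 0.2479] w 0.0202 F [ 0.5  0.5 -0.3]
turn rad (tool now) [ 0.521 -0.002 -0.   ]  shift cm in tool now [  9.25 -17.11  14.62] | after turn [ 9.29 -7.57 21.19]
```

View pics/s1.png

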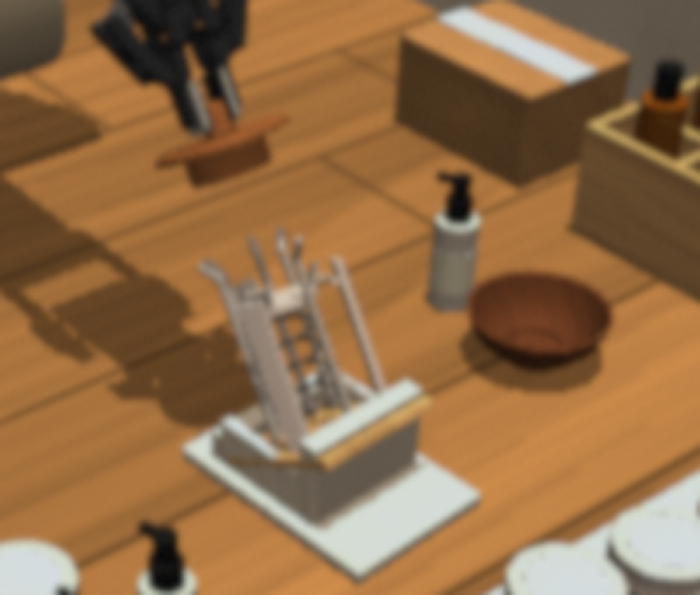

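The scene picture (crop) shows the cap held by its knob at crop (230,140). It is clear of the rods, whose tops are at crop (270,250), and the mouth is open. Standing it down next.

```bash
M="python3 -m pendant"
$M '[[0,0,0,0,0.1042,0,0],[0,0,0,0,0.1042,0,0],[0,0,0,0,0.1042,0,0],[0,0,0,0,0.1042,0,0],[0,0,0,0,0.1042,0,0]]'
$M '[[0,1.86,-1.51,2.16,0,0,0],[0,1.86,-1.51,2.16,0,0,0],[0,1.86,-1.51,2.16,0,0,0],[0,1.86,-1.51,2.16,0,0,0],[0,1.86,-1.51,2.16,0,0,0]]'
$M '[[0,0,0,2.8,0,0,0],[0,0,0,2.8,0,0,0],[0,0,0,2.4,0,0,0],[0,0,0,1.6,0,0,0],[0,0,0,0.6,0,0,0]]'
python3 - <<'E'
from h import *
plan([.43,.22,.03],RD)
from rig import cams
d=cams.get_image("top");w=world(d)
m=(abs(w[...,0]-.43)<.06)&(abs(w[...,1]-.22)<.06)&(w[...,2]>.02)&(w[...,2]<.045)&(cv2.cvtColor(d["pixels"],cv2.COLOR_BGR2HSV)[...,1]>120)
print(m.sum(),np.percentile(w[m][:,2],[5,50,95]))
E
```

```text
time: 3.95
eef_pos: [0.514, 0.134, 0.2498]
tcp_rot: [180.0, -0.1, 94.9]
contact_force: [-0.2, 0.5, -1.0]
grip_width: 0.0204
time: 4.37
eef_pos: [0.4306, 0.2211, 0.1399]
tcp_rot: [179.7, -0.1, 94.8]
contact_force: [0.7, 0.1, -0.8]
grip_width: 0.0202
time: 4.78
eef_pos: [0.431, 0.2204, 0.0367]
tcp_rot: [180.0, -0.1, 94.9]
contact_force: [-1.0, -1.0, 0.0]
grip_width: 0.0201
t 4.78 tcp [0.431  0.2204 0.0367] w 0.0201 F [-1. -1.  0.]
turn rad (tool now) [ 0.001 -0.001  0.   ]  shift cm in tool now [-0.03 -0.11  0.67] | after turn [-0.03 -0.11  0.67]
101 [0.02723143 0.03051671 0.03368975]
```

```bash
M="python3 -m pendant"
$M '[[0,0,0,0.1,0,0,0],[0,0,0,0.05,0,0,0],[0,0,0,0.05,0,0,0],[0,0,0,0.05,0,0,0],[0,0,0,0,0,0,0]]'
$M '[[0,0,0,0.05,0,0,0],[0,0,0,0.05,0,0,0],[0,0,0,0,0,0,0],[0,0,0,0,0,0,0],[0,0,0,0,0,0,0]]'
```

```text
time: 5.25
eef_pos: [0.4323, 0.2207, 0.0362]
tcp_rot: [179.7, -0.1, 94.9]
contact_force: [0.4, 0.4, -0.6]
grip_width: 0.0204
time: 5.67
eef_pos: [0.4323, 0.2206, 0.0349]
tcp_rot: [179.7, -0.1, 94.9]
contact_force: [1.0, -1.0, 3.6]
grip_width: 0.0206
```

```bash
M="python3 -m pendant"
$M '[[0,0,0,0.05,0,0,0],[0,0,0,0.05,0,0,0],[0,0,0,0,0,0,0],[0,0,0,0,0,0,0],[0,0,0,0,0,0,0]]'
$M '[[0.4,0,0,0,0,0,0],[0.4,0,0,0,0,0,0],[0.4,0,0,0,0,0,0],[0.5,0,0,-1,0,0,0],[0.5,0,0,-2,0,0,0]]'
$M '[[0.5,0,0,-3,0,0,0],[1,0,0,-3,0,0,0],[1,0,0,-3,0,0,0],[1,0,0,0,0,0,0],[1,0,0,0,0,0,0]]'
python3 - <<'E'
from h import *
plan([.4395,-.1152,.14],RD);plan([.4395,-.1152,.010],RD)
from rig import cams
d=cams.get_image("top");w=world(d);hsv=cv2.cvtColor(d["pixels"],cv2.COLOR_BGR2HSV)
m=(abs(w[...,0]-.43)<.07)&(abs(w[...,1]-.22)<.07)&(w[...,2]>.015)&(w[...,2]<.06)&(hsv[...,1]>120)
P=w[m];k=P[P[:,2]>.043]
D=P[P[:,2]<.036];A=np.c_[D[:,:2],np.ones(len(D))];f=np.linalg.lstsq(A,D[:,2],rcond=None)[0]
print(len(P),"knob",np.median(k,0),len(k),"disc",np.median(D,0),"tilt",np.hypot(*f[:2]))
np.savez("top1.npz",**d);cv2.imwrite("pics/t1.png",cv2.resize(d["pixels"][140:280,150:290],(600,600),interpolation=2))
E
```

```text
time: 6.08
eef_pos: [0.4324, 0.2205, 0.0347]
tcp_rot: [179.7, -0.1, 94.9]
contact_force: [-2.9, -3.8, 15.3]
grip_width: 0.0204
time: 6.5
eef_pos: [0.4308, 0.2203, 0.0622]
tcp_rot: [-179.9, -0.0, 94.8]
contact_force: [-0.6, -0.3, 0.2]
grip_width: 0.0426
time: 6.92
eef_pos: [0.4321, 0.2206, 0.1546]
tcp_rot: [179.6, -0.1, 94.9]
contact_force: [-0.3, 0.4, -0.5]
grip_width: 0.0848
t 6.92 tcp [0.4321 0.2206 0.1546] w 0.0848 F [-0.3  0.4 -0.5]
turn rad (tool now) [ 0.007 -0.002  0.   ]  shift cm in tool now [-33.52  -2.12   1.38] | after turn [-33.52  -2.09   1.46]
t 6.92 tcp [0.4321 0.2206 0.1546] w 0.0848 F [-0.3  0.4 -0.5]
turn rad (tool now) [ 0.007 -0.002  0.   ]  shift cm in tool now [-33.55  -2.2   14.38] | after turn [-33.52  -2.09  14.46]
333 knob [nan nan nan] 0 disc [0.41597471 0.20204614 0.02911407] tilt 0.01163468037961796
  return _methods._mean(a, axis=axis, dtype=dtype,
  ret = um.true_divide(
```

View pics/t1.png

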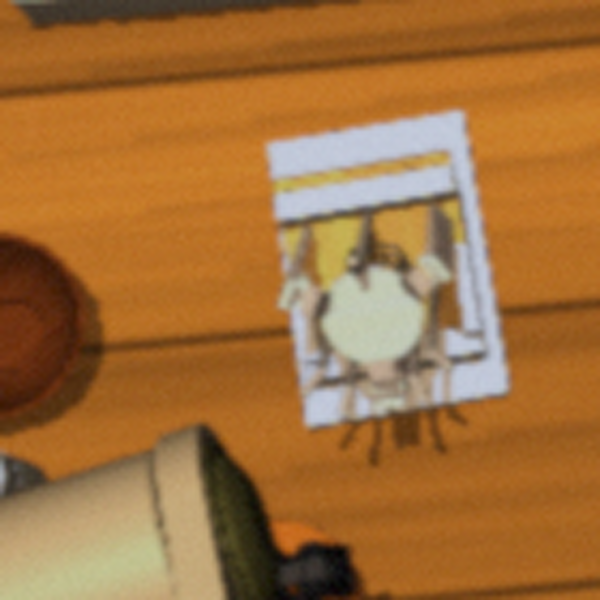

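The crop shows the open magazine, with the pale platform disc centred at crop (372,315), which is top pixel (237,213). The two side catches and rods are around it. The visible part of the cap's disc is level at z of about 0.029, so the cap is standing. Next I'll refine the axis from the platform disc, then fetch tin_a.

```bash
M="python3 -m pendant"
python3 - <<'E'
from h import *
d=dict(np.load("top1.npz"));w=world(d);hsv=cv2.cvtColor(d["pixels"],cv2.COLOR_BGR2HSV)
O=np.array([.579,.1387,.139]);P=(w-O)@RM
print("platform px hsv",hsv[213,237],"mag",P[213,237].round(4))
m=(np.abs(P[...,2]+.002)<.008)&(np.hypot(P[...,0],P[...,1])<.045)
cs,_=cv2.findContours(cv2.morphologyEx(m.astype(np.uint8),cv2.MORPH_OPEN,np.ones((3,3))),0,1);c=max(cs,key=cv2.contourArea)
q=P[c[:,0,1],c[:,0,0]];print("n",m.sum(),"circ",cv2.minEnclosingCircle((q[:,:2]*1000).astype(np.float32)),"mean",P[m].mean(0)*1000,np.percentile(P[m][:,:2]*1000,[1,99],axis=0))
mm=(hsv[...,1]<70)&(hsv[...,2]>195)&m
print(mm.sum(),np.percentile(P[mm][:,:2]*1000,[2,50,98],axis=0))
E
$M '[[1,-3.35,-0.21,0,0,0,0],[1,-3.35,-0.21,0,0,0,0],[1,-3.35,-0.21,0,0,0,0],[1,-3.35,-0.21,0,0,0,0],[1,-3.35,-0.21,0,0,0,0]]'
$M '[[1,-3.35,-0.21,0,0,0,0],[1,-3.35,-0.21,0,0,0,0],[1,-3.35,-0.21,0.4,0,0,0],[1,-3.35,-0.21,0.6,0,0,0],[1,-3.35,-0.21,0.5,0,0,0]]'
python3 - <<'E'
from h import *
plan([.4395,-.1152,.010],RD)
from rig import cams
d=cams.get_image("wrist");w=world(d);cv2.imwrite("pics/w2.png",d["pixels"])
m=(abs(w[...,2]-.034)<.008)&(np.hypot(w[...,0]-.44,w[...,1]+.115)<.045)
print(m.sum(),"centre",cv2.minEnclosingCircle((w[m][:,:2]*1000).astype(np.float32)),np.median(w[m][:,2]))
E
```

```text
platform px hsv [ 40  29 203] mag [ 0.0018 -0.0005 -0.0004]
n 527 circ ((-1.3204959630966187, -2.3303308486938477), 32.78216552734375) mean [ 0.66809497  0.73063516 -1.09625944] [[-42.79283586 -34.85417186]
 [ 29.31559882  36.56501706]]
286 [[-21.85634271 -21.27953368]
 [ -1.25042535   0.18833662]
 [ 21.86889886  22.19002398]]
time: 7.38
eef_pos: [0.4344, 0.0513, 0.152]
tcp_rot: [180.0, -0.1, 94.9]
contact_force: [0.8, -0.3, -0.2]
grip_width: 0.0855
time: 7.8
eef_pos: [0.4382, -0.1165, 0.1364]
tcp_rot: [179.9, -0.2, 94.8]
contact_force: [1.2, 0.1, -0.9]
grip_width: 0.0854
t 7.8 tcp [ 0.4382 -0.1165  0.1364] w 0.0854 F [ 1.2  0.1 -0.9]
turn rad (tool now) [ 0.001 -0.003  0.   ]  shift cm in tool now [ 0.08  0.12 12.64] | after turn [ 0.12  0.14 12.64]
5742 centre ((439.8301696777344, -117.32254791259766), 30.58498764038086) 0.03436334058985147
```

```bash
M="python3 -m pendant"
$M '[[1,0,0.1,3,0,0,0],[1,0,0,3,0,0,0],[1,0,0,3,0,0,0],[1,0,0,2.5,0,0,0],[1,0,0,1.1,0,0,0]]'
$M '[[1,0,0,0,0,0,0],[0,0,0,0,0,0,0],[0,0,0,0,0,0,0],[0,0,0,0,0,0,0],[0,0,0,0,0,0,0]]' 40
$M '[[0,0,0,0,0,0,0],[0,0,0,-1,0,0,0],[0,0,0,-3,0,0,0],[0,0,0,-3,0,0,0],[0,0,0,-3,0,0,0]]'
$M '[[0,0,0,-3,0,0,0],[0,0,0,-3,0,0,0],[0,0,0,-3,0,0,0],[0,0,0,-2,0,0,0],[0,0,0,0,0,0,0]]'
python3 - <<'E'
from h import *
from rig import cams
O=np.array([.579,.1387,.139])
for h in(.10,.05,.0):plan(O+h*ax,RT)
d=cams.get_image("scene");p=d["pixels"];K=d["camera_matrix"];E=d["extrinsics"]
from rig import sensors
t=sensors.observe()["eef_pos"];c=E[:3,:3]@t+E[:3,3];u=int(K[0,2]+K[0,0]*c[0]/-c[2]);v=int(K[1,2]-K[1,1]*c[1]/-c[2]);print(u,v)
w=world(d);m=(np.hypot(w[...,0]-t[0],w[...,1]-t[1])<.05)&(w[...,2]<t[2]+.05)&(w[...,2]>.05);print("lowest above table rel tcp",np.percentile(w[m][:,2],[1,3,10])-t[2])
cv2.imwrite("pics/s2.png",cv2.resize(p[max(v-50,0):v+50,u-50:u+50],(500,500),interpolation=2))
E
```

```text
time: 8.27
eef_pos: [0.4384, -0.1137, 0.0082]
tcp_rot: [-179.9, -0.3, 94.8]
contact_force: [-1.0, 0.4, 0.4]
grip_width: 0.0857
time: 8.68
eef_pos: [0.4409, -0.115, 0.013]
tcp_rot: [179.7, -0.0, 94.9]
contact_force: [-0.5, -0.6, 3.5]
grip_width: 0.0584
time: 9.1
eef_pos: [0.4399, -0.1148, 0.1135]
tcp_rot: [179.8, -0.1, 94.9]
contact_force: [0.3, -0.4, -1.4]
grip_width: 0.0584
time: 9.52
eef_pos: [0.441, -0.1157, 0.2262]
tcp_rot: [179.4, 0.2, 94.9]
contact_force: [0.4, 0.3, -0.7]
grip_width: 0.0587
t 9.52 tcp [ 0.441  -0.1157  0.2262] w 0.0587 F [ 0.4  0.3 -0.7]
turn rad (tool now) [-0.513  0.003  0.001]  shift cm in tool now [24.18 10.91  0.1 ] | after turn [24.19  9.41  5.5 ]
t 9.52 tcp [ 0.441  -0.1157  0.2262] w 0.0587 F [ 0.4  0.3 -0.7]
turn rad (tool now) [-0.513  0.003  0.001]  shift cm in tool now [24.2  13.36  4.45] | after turn [24.19  9.41 10.5 ]
t 9.52 tcp [ 0.441  -0.1157  0.2262] w 0.0587 F [ 0.4  0.3 -0.7]
turn rad (tool now) [-0.513  0.003  0.001]  shift cm in tool now [24.21 15.82  8.81] | after turn [24.19  9.41 15.5 ]
189 164
lowest above table rel tcp [-0.00769167 -0.00582132 -0.00067128]
```

View pics/s2.png

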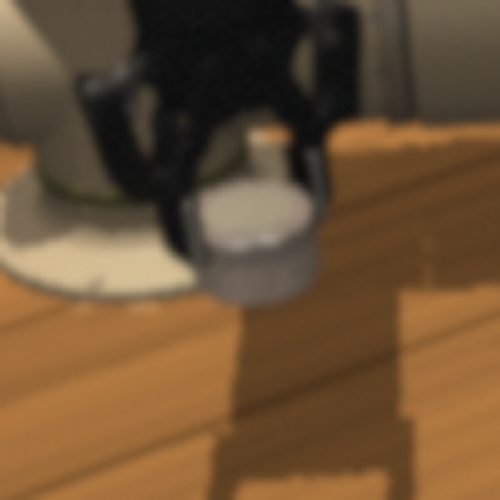

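The crop shows the tin hanging level between the fingertips at crop (255,240), with its lid up and showing above the pads. Moving over the magazine with the lean.

```bash
M="python3 -m pendant"
$M '[[0,0,0,0,-0.1026,0,0],[0,0,0,0,-0.1026,0,0],[0,0,0,0,-0.1026,0,0],[0,0,0,0,-0.1026,0,0],[0,0,0,0,-0.1026,0,0]]'
$M '[[0,2.4,0.94,0.4,0,0,0],[0,2.4,0.94,0.5,0,0,0],[0,2.4,0.94,0.5,0,0,0],[0,2.4,0.94,0.5,0,0,0],[0,2.4,0.94,0.5,0,0,0]]'
$M '[[0,2.4,0.94,0.5,0,0,0],[0,2.4,0.94,0.5,0,0,0],[0,2.4,0.94,0.5,0,0,0],[0,2.4,0.94,0.5,0,0,0],[0,2.4,0.94,0.5,0,0,0]]'
$M '[[0,0,0,0,0,0,0],[0,0,0,0,0,0,0],[0,0,0,0,0,0,0],[0,0,0,0,0,0,0],[0,0,0,0,0,0,0]]'
python3 - <<'E'
from h import *
from rig import cams,sensors
O=np.array([.579,.1387,.139]);plan(O+.055*ax,RT);plan(O+.025*ax,RT)
d=cams.get_image("scene");w=world(d);s=sensors.observe()
P=(w-O)@RM;hsv=cv2.cvtColor(d["pixels"],cv2.COLOR_BGR2HSV)
d=cams.get_image("wrist");cv2.imwrite("pics/w3.png",d["pixels"])
Q=(world(d)-O)@RM;m=(Q[...,2]<.135)&(Q[...,2]>.10)&(np.hypot(Q[...,0],Q[...,1])<.033)
print("lid",m.sum(),np.percentile(Q[m],[2,50,98],axis=0).round(4).tolist())
E
```

```text
time: 9.98
eef_pos: [0.4391, -0.1149, 0.2211]
tcp_rot: [150.2, -0.1, 94.8]
contact_force: [0.3, -0.5, -1.7]
grip_width: 0.0583
time: 10.4
eef_pos: [0.4816, 0.0101, 0.2231]
tcp_rot: [150.5, -0.1, 94.8]
contact_force: [-0.2, -0.7, -1.0]
grip_width: 0.0588
time: 10.82
eef_pos: [0.5244, 0.1343, 0.2245]
tcp_rot: [150.6, -0.1, 94.9]
contact_force: [0.4, -0.7, -1.8]
grip_width: 0.0586
time: 11.23
eef_pos: [0.5248, 0.1319, 0.226]
tcp_rot: [150.4, -0.1, 94.8]
contact_force: [-0.3, -1.2, -0.2]
grip_width: 0.0583
t 11.23 tcp [0.5248 0.1319 0.226 ] w 0.0583 F [-0.3 -1.2 -0.2]
turn rad (tool now) [-0.008 -0.001 -0.002]  shift cm in tool now [0.21 0.41 4.76] | after turn [0.22 0.38 4.76]
t 11.23 tcp [0.5248 0.1319 0.226 ] w 0.0583 F [-0.3 -1.2 -0.2]
turn rad (tool now) [-0.008 -0.001 -0.002]  shift cm in tool now [0.21 0.44 7.76] | after turn [0.22 0.38 7.76]
lid 18359 [[-0.0305, -0.0307, 0.1195], [-0.0069, -0.0006, 0.1249], [0.0214, 0.0274, 0.1303]]
```

View pics/w3.png

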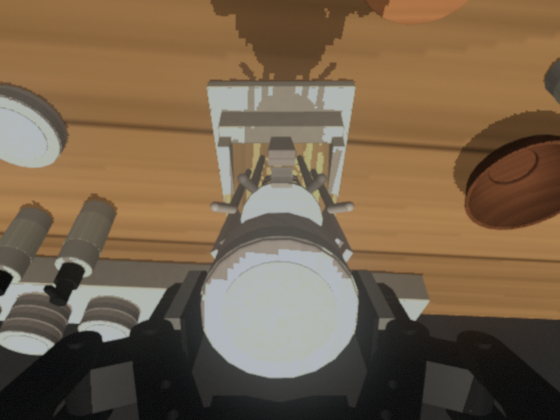

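The wrist view shows the lid centred at about (280,318) between the pads. The platform is behind it at (282,212), so there is a small sideways error of about 2 mm in y and 4 mm in x. Correcting that, then approaching the flare.

```bash
M="python3 -m pendant"
$M '[[0,0.2,0.4,0,-0.006,0,0],[0,0,0,1.5,0,0,0],[0,0,0,1.5,0,0,0],[0,0,0,1,0,0,0],[0,0,0,0.5,0,0,0]]'
$M '[[0,0,0,0,0,0,0],[0,0,0,0,0,0,0],[0,0,0,0,0,0,0],[0,0,0,0,0,0,0],[0,0,0,0,0,0,0]]'
cat > lid.py <<'E'
from h import *
from rig import cams,sensors
import sys
O=np.array([.579,.1387,.139])
plan(O+float(sys.argv[1])*ax,RT)
s=sensors.observe();print("F mag",(RM.T@s["contact_force"]).round(1),"tcp mag mm",((s["eef_pos"]-O)@RM*1000).round(1))
d=cams.get_image("wrist");Q=(world(d)-O)@RM;hsv=cv2.cvtColor(d["pixels"],cv2.COLOR_BGR2HSV)
z=float(sys.argv[2]);m=(abs(Q[...,2]-z)<.006)&(np.hypot(Q[...,0],Q[...,1])<.045)&(hsv[...,1]<60)&(hsv[...,2]>140)
D=Q[m]
for _ in range(3):
    f=np.linalg.lstsq(np.c_[D[:,:2],np.ones(len(D))],D[:,2],rcond=None)[0];D=D[abs(np.c_[D[:,:2],np.ones(len(D))]@f-D[:,2])<.003]
print("lid n",len(D),"circle mm",cv2.minEnclosingCircle((D[:,:2]*1000).astype(np.float32)),"pct",(np.percentile(D,[1,50,99],axis=0)*1000).round(1).tolist(),"slope",f.round(3))
E
python3 lid.py .025 .078
```

```text
time: 11.75
eef_pos: [0.5511, 0.137, 0.1881]
tcp_rot: [150.1, -0.1, 94.8]
contact_force: [-0.7, -0.6, -1.6]
grip_width: 0.0584
time: 12.17
eef_pos: [0.5508, 0.1371, 0.1899]
tcp_rot: [150.0, -0.1, 94.9]
contact_force: [-0.9, 0.3, -0.6]
grip_width: 0.0585
t 12.17 tcp [0.5508 0.1371 0.1899] w 0.0585 F [-0.9  0.3 -0.6]
turn rad (tool now) [ 0.    -0.001 -0.   ]  shift cm in tool now [-0.09 -0.09  3.32] | after turn [-0.08 -0.09  3.32]
F mag [-1.1  0.3 -0.1] tcp mag mm [ 0.9  0.8 58.2]
lid n 16768 circle mm ((0.6592786908149719, 0.7262316942214966), 30.465456008911133) pct [[-27.0, -26.1, 78.9], [-1.8, 1.2, 80.4], [27.2, 28.4, 81.8]] slope [-0.005 -0.002  0.08 ]
```

```bash
M="python3 -m pendant"
$M '[[0,-0.06,-0.06,0.6,0,0,0],[0,0,0,0.6,0,0,0],[0,0,0,0.6,0,0,0],[0,0,0,0.6,0,0,0],[0,0,0,0.5,0,0,0]]'
$M '[[0,0,0,0.3,0,0,0],[0,0,0,0.2,0,0,0],[0,0,0,0.1,0,0,0],[0,0,0,0.1,0,0,0],[0,0,0,0,0,0,0]]'
python3 lid.py .025 .046
```

```text
time: 12.63
eef_pos: [0.565, 0.1377, 0.1629]
tcp_rot: [150.1, -0.1, 94.8]
contact_force: [0.5, -0.7, -1.3]
grip_width: 0.0586
time: 13.05
eef_pos: [0.5683, 0.1381, 0.1579]
tcp_rot: [150.0, -0.1, 94.9]
contact_force: [0.4, -1.1, -0.1]
grip_width: 0.0583
t 13.05 tcp [0.5683 0.1381 0.1579] w 0.0583 F [ 0.4 -1.1 -0.1]
turn rad (tool now) [-0.    -0.001 -0.   ]  shift cm in tool now [-0.03 -0.02 -0.33] | after turn [-0.03 -0.02 -0.33]
F mag [ 0.2 -1.2 -0.2] tcp mag mm [ 0.2  0.3 21.7]
lid n 16809 circle mm ((-0.11411885917186737, -0.03213006630539894), 30.726388931274414) pct [[-27.7, -26.8, 42.4], [-2.5, 0.7, 43.9], [26.5, 27.8, 45.3]] slope [-0.004 -0.001  0.044]
```

```bash
M="python3 -m pendant"
$M '[[0,0,0,0.1,0,0,0],[0,0,0,0,0,0,0],[1,0,0,0,0,0,0],[1,0,0,0,0,0,0],[1,0,0,0,0,0,0]]'
$M '[[1,0,0,0,0,0,0],[1,0,0,-1,0,0,0],[1,0,0,-2,0,0,0],[1,0,0,-2,0,0,0],[1,0,0,-1,0,0,0]]'
$M '[[0,0,0,0,0,0,0],[0,0,0,0,0,0,0],[0,0,0,0,0,0,0],[0,0,0,0,0,0,0],[0,0,0,0,0,0,0]]'
python3 lid.py .050 .043
```

```text
time: 13.52
eef_pos: [0.5687, 0.1381, 0.157]
tcp_rot: [150.0, -0.1, 94.9]
contact_force: [0.1, 0.2, 0.3]
grip_width: 0.0853
time: 13.93
eef_pos: [0.5383, 0.1356, 0.2113]
tcp_rot: [149.9, -0.1, 94.9]
contact_force: [1.7, 0.3, 1.1]
grip_width: 0.0854
time: 14.35
eef_pos: [0.5389, 0.1354, 0.208]
tcp_rot: [150.1, -0.1, 94.8]
contact_force: [0.8, 0.0, -0.4]
grip_width: 0.0253
t 14.35 tcp [0.5389 0.1354 0.208 ] w 0.0253 F [ 0.8  0.  -0.4]
turn rad (tool now) [-0.002 -0.001 -0.001]  shift cm in tool now [-0.02  0.04  2.98] | after turn [-0.01  0.04  2.98]
F mag [ 0.5 -0.  -0.7] tcp mag mm [-0.4  0.1 79.8]
lid n 7986 circle mm ((3.804201126098633, -11.011321067810059), 43.237491607666016) pct [[-27.4, -29.7, 38.3], [-3.5, -0.9, 41.9], [27.6, 26.7, 44.7]] slope [-0.074  0.062  0.042]
```

```bash
M="python3 -m pendant"
$M '[[0,0,0,0.4,0,0,0],[0,0,0,0.8,0,0,0],[0,0,0,0.8,0,0,0],[0,0,0,0.8,0,0,0],[0,0,0,0.6,0,0,0]]'
$M '[[0,0,0,0.5,0,0,0],[0,0,0,0.5,0,0,0],[0,0,0,0.5,0,0,0],[0,0,0,0.5,0,0,0],[0,0,0,0,0,0,0]]'
python3 lid.py -.006 .022
```

```text
time: 14.82
eef_pos: [0.5561, 0.137, 0.178]
tcp_rot: [150.1, -0.1, 94.8]
contact_force: [0.0, 0.1, 0.6]
grip_width: -0.0001
time: 15.23
eef_pos: [0.5659, 0.1378, 0.1613]
tcp_rot: [150.1, -0.1, 94.8]
contact_force: [-0.4, -1.0, -0.2]
grip_width: -0.0
t 15.23 tcp [0.5659 0.1378 0.1613] w -0.0 F [-0.4 -1.  -0.2]
turn rad (tool now) [-0.002 -0.001 -0.001]  shift cm in tool now [-0.02  0.02  3.19] | after turn [-0.02  0.02  3.19]
F mag [-0.5 -1.   0.1] tcp mag mm [-0.2  0.2 25.9]
lid n 7322 circle mm ((-2.233793020248413, 0.020252522081136703), 33.29325866699219) pct [[-27.6, -30.2, 24.7], [-11.3, -4.3, 26.8], [15.8, 27.2, 27.9]] slope [-0.002 -0.002  0.027]
```

```bash
M="python3 -m pendant"
$M '[[0,0,0,0.6,0,0,0],[0,0,0,0.6,0,0,0],[0,0,0,0.6,0,0,0],[0,0,0,0.4,0,0,0],[0,0,0,0,0,0,0]]'
$M '[[0,0,0,0.4,0,0,0],[0,0,0,0.3,0,0,0],[0,0,0,0.3,0,0,0],[0,0,0,0,0,0,0],[0,0,0,0,0,0,0]]'
python3 lid.py -.006 -.006
```

```text
time: 15.7
eef_pos: [0.5771, 0.1388, 0.1423]
tcp_rot: [150.1, -0.1, 94.8]
contact_force: [-0.0, -0.2, 1.2]
grip_width: 0.0002
time: 16.12
eef_pos: [0.5818, 0.1392, 0.1343]
tcp_rot: [150.0, -0.1, 94.9]
contact_force: [-0.6, -0.6, 3.3]
grip_width: 0.0001
t 16.12 tcp [0.5818 0.1392 0.1343] w 0.0001 F [-0.6 -0.6  3.3]
turn rad (tool now) [-0.001 -0.001 -0.   ]  shift cm in tool now [-0.03 -0.01  0.06] | after turn [-0.03 -0.01  0.06]
F mag [ 1.1 -0.5  3.2] tcp mag mm [ 0.1  0.3 -5.4]
lid n 6854 circle mm ((0.09151804447174072, -0.8133994936943054), 43.60529708862305) pct [[-42.0, -30.0, -6.0], [-10.1, -3.8, -4.3], [14.6, 27.1, -1.6]] slope [-0.024 -0.004 -0.004]
```

```bash
M="python3 -m pendant"
$M '[[0,0,0,-1,0,0,0],[0,0,0,-3,0,0,0],[0,0,0,-4,0,0,0],[0,0,0,-4,0,0,0],[0,0,0,0,0,0,0]]'
python3 lid.py .1 0.0
python3 - <<'E'
from h import *
plan([.6141,-.2783,.14],RD)
E
```

```text
time: 16.58
eef_pos: [0.5211, 0.1343, 0.2455]
tcp_rot: [149.5, -0.0, 94.9]
contact_force: [1.4, 0.3, 0.6]
grip_width: -0.0
t 16.58 tcp [0.5211 0.1343 0.2455] w -0.0 F [1.4 0.3 0.6]
turn rad (tool now) [ 0.01  -0.001  0.   ]  shift cm in tool now [-0.05 -0.31  2.13] | after turn [-0.05 -0.29  2.13]
F mag [ 1.5  0.2 -0.2] tcp mag mm [  2.9   0.5 121.3]
lid n 5107 circle mm ((-0.05190976709127426, 0.034766048192977905), 44.925132751464844) pct [[-42.8, -36.9, -2.7], [-0.7, -1.0, -0.0], [28.2, 37.1, 2.0]] slope [ 0.004 -0.003 -0.   ]
t 16.63 tcp [0.5216 0.1342 0.2425] w -0.0001 F [-0.  -0.3 -0.3]
turn rad (tool now) [ 0.53  -0.001  0.   ]  shift cm in tool now [-41.89  -0.23  11.7 ] | after turn [-41.88   5.74  10.25]
```

```bash
M="python3 -m pendant"
$M '[[1,0,0,0,0.1046,0,0],[1,0,0,0,0.1046,0,0],[1,0,0,0,0.1046,0,0],[1,0,0,0,0.1046,0,0],[1,0,0,0,0.1046,0,0]]'
$M '[[1,-2.79,0.38,0,0,0,0],[1,-2.79,0.38,0,0,0,0],[1,-2.79,0.38,0,0,0,0],[1,-2.79,0.38,0,0,0,0],[1,-2.79,0.38,0,0,0,0]]'
$M '[[1,-2.79,0.38,0,0,0,0],[1,-2.79,0.38,0,0,0,0],[1,-2.79,0.38,0,0,0,0],[1,-2.79,0.38,0,0,0,0],[1,-2.79,0.38,0,0,0,0]]'
$M '[[1,-2.79,0.38,1,0,0,0],[1,-2.79,0.38,2,0,0,0],[1,-2.79,0.38,2,0,0,0],[1,-2.79,0.38,2,0,0,0],[1,-2.79,0.38,2,0,0,0]]'
python3 - <<'E'
from h import *
from rig import cams
d=cams.get_image("wrist");w=world(d)
m=(abs(w[...,2]-.034)<.008)&(np.hypot(w[...,0]-.614,w[...,1]+.278)<.045)
(c,r)=cv2.minEnclosingCircle((w[m][:,:2]*1000).astype(np.float32));print(c,r,np.median(w[m][:,2]),d["pixels"][m].mean(0))
plan([c[0]/1e3,c[1]/1e3,.010],RD)
E
```

```text
time: 17.05
eef_pos: [0.5218, 0.134, 0.2379]
tcp_rot: [-179.6, -0.1, 94.8]
contact_force: [-0.7, 0.6, 0.3]
grip_width: 0.0604
time: 17.47
eef_pos: [0.5527, -0.0047, 0.2369]
tcp_rot: [-179.9, -0.1, 94.9]
contact_force: [-0.0, -0.3, 0.1]
grip_width: 0.0852
time: 17.88
eef_pos: [0.5834, -0.1422, 0.2366]
tcp_rot: [-179.9, -0.2, 94.8]
contact_force: [-0.1, 0.8, 0.7]
grip_width: 0.0852
time: 18.3
eef_pos: [0.614, -0.2793, 0.1452]
tcp_rot: [-179.9, -0.2, 94.8]
contact_force: [0.2, -0.7, 0.6]
grip_width: 0.0852
(615.560546875, -282.32489013671875) 30.59677505493164 0.03434888211726261 [144.44003707 158.97275255 167.28266914]
t 18.35 tcp [ 0.6129 -0.2834  0.14  ] w 0.0854 F [-4.  -1.8 -5.3]
turn rad (tool now) [-0.007 -0.005 -0.003]  shift cm in tool now [ 0.02  0.37 13.  ] | after turn [ 0.09  0.28 13.  ]
```

```bash
M="python3 -m pendant"
$M '[[1,0,0.2,1.5,0,0,0],[1,0,0,1.5,0,0,0],[1,0,0,0,0,0,0],[1,0,0,0,0,0,0],[1,0,0,0,0,0,0]]'
python3 - <<'E'
from h import *
from rig import cams
d=cams.get_image("wrist");w=world(d)
m=(abs(w[...,2]-.034)<.008)&(np.hypot(w[...,0]-.614,w[...,1]+.278)<.045)
(c,r)=cv2.minEnclosingCircle((w[m][:,:2]*1000).astype(np.float32));print(c,r,np.median(w[m][:,2]))
plan([c[0]/1e3,c[1]/1e3,.010],RD)
E
```

```text
time: 18.77
eef_pos: [0.6163, -0.2778, 0.1182]
tcp_rot: [180.0, -0.1, 94.9]
contact_force: [0.1, 0.2, 0.2]
grip_width: 0.0855
(615.6338500976562, -282.06549072265625) 30.6569881439209 0.03438379508539131
t 18.82 tcp [ 0.6164 -0.2779  0.1186] w 0.0854 F [-0.8 -0.1  1.2]
turn rad (tool now) [ 0.001 -0.001  0.001]  shift cm in tool now [-0.42 -0.12 10.86] | after turn [-0.41 -0.12 10.86]
```

```bash
M="python3 -m pendant"
$M '[[1,-0.3,-0.08,2.5,0,0,0],[1,0,0,2.5,0,0,0],[1,0,0,2.5,0,0,0],[1,0,0,2.2,0,0,0],[1,0,0,1.1,0,0,0]]'
$M '[[1,0,0,0,0,0,0],[0,0,0,0,0,0,0],[0,0,0,0,0,0,0],[0,0,0,0,0,0,0],[0,0,0,0,0,0,0]]' 40
$M '[[0,0,0,0,0,0,0],[0,0,0,-1,0,0,0],[0,0,0,-3,0,0,0],[0,0,0,-3,0,0,0],[0,0,0,-3,0,0,0]]'
$M '[[0,0,0,-3,0,0,0],[0,0,0,-3,0,0,0],[0,0,0,-3,0,0,0],[0,0,0,-3,0,0,0],[0,0,0,0,0,0,0]]'
python3 - <<'E'
from h import *
O=np.array([.579,.1387,.139]);plan(O+.1*ax,RT)
E
```

```text
time: 19.23
eef_pos: [0.6149, -0.2802, 0.0078]
tcp_rot: [-179.9, -0.2, 94.9]
contact_force: [-0.4, -0.9, -0.8]
grip_width: 0.0855
time: 19.65
eef_pos: [0.6165, -0.2813, 0.0121]
tcp_rot: [179.8, 0.1, 94.9]
contact_force: [-0.1, 0.2, 6.9]
grip_width: 0.0583
time: 20.07
eef_pos: [0.6154, -0.2807, 0.1119]
tcp_rot: [-180.0, -0.1, 94.9]
contact_force: [1.0, -1.1, -1.8]
grip_width: 0.0587
time: 20.48
eef_pos: [0.6168, -0.2818, 0.238]
tcp_rot: [179.5, 0.4, 94.9]
contact_force: [1.3, -0.3, 0.8]
grip_width: 0.0585
t 20.48 tcp [ 0.6168 -0.2818  0.238 ] w 0.0585 F [ 1.3 -0.3  0.8]
turn rad (tool now) [-0.514  0.006  0.002]  shift cm in tool now [42.22 -5.21  0.92] | after turn [42.22 -5.14 -1.54]
```

```bash
M="python3 -m pendant"
$M '[[0,0,0,0,-0.1045,0,0],[0,0,0,0,-0.1045,0,0],[0,0,0,0,-0.1045,0,0],[0,0,0,0,-0.1045,0,0],[0,0,0,0,-0.1045,0,0]]'
$M '[[0,2.81,-0.34,-0.1,0,0,0],[0,2.81,-0.34,-0.1,0,0,0],[0,2.81,-0.34,-0.1,0,0,0],[0,2.81,-0.34,-0.1,0,0,0],[0,2.81,-0.34,-0.1,0,0,0]]'
$M '[[0,2.81,-0.34,-0.1,0,0,0],[0,2.81,-0.34,-0.1,0,0,0],[0,2.81,-0.34,-0.1,0,0,0],[0,2.81,-0.34,-0.1,0,0,0],[0,2.81,-0.34,-0.1,0,0,0]]'
$M '[[0,2.81,-0.34,-0.1,0,0,0],[0,2.81,-0.34,-0.1,0,0,0],[0,2.81,-0.34,-0.1,0,0,0],[0,2.81,-0.34,-0.1,0,0,0],[0,2.81,-0.34,-0.1,0,0,0]]'
$M '[[0,0,0,0,0,0,0],[0,0,0,0,0,0,0],[0,0,0,0,0,0,0],[0,0,0,0,0,0,0],[0,0,0,0,0,0,0]]'
python3 lid.py .055 .122
```

```text
time: 20.9
eef_pos: [0.6152, -0.281, 0.2311]
tcp_rot: [149.8, 0.0, 94.8]
contact_force: [1.1, 0.4, -1.9]
grip_width: 0.0586
time: 21.32
eef_pos: [0.5857, -0.1411, 0.2263]
tcp_rot: [150.1, -0.1, 94.9]
contact_force: [0.2, -0.9, -0.6]
grip_width: 0.0587
time: 21.73
eef_pos: [0.5567, -0.0026, 0.2224]
tcp_rot: [150.1, -0.1, 94.9]
contact_force: [0.7, -0.8, -0.8]
grip_width: 0.0584
time: 22.15
eef_pos: [0.5276, 0.1359, 0.2185]
tcp_rot: [150.0, -0.1, 94.9]
contact_force: [0.7, -0.1, -1.7]
grip_width: 0.0585
time: 22.57
eef_pos: [0.5287, 0.1336, 0.218]
tcp_rot: [150.1, -0.1, 94.8]
contact_force: [0.1, -0.3, -1.2]
grip_width: 0.0583
t 22.57 tcp [0.5287 0.1336 0.218 ] w 0.0583 F [ 0.1 -0.3 -1.2]
turn rad (tool now) [-0.001 -0.001 -0.002]  shift cm in tool now [0.08 0.43 3.87] | after turn [0.08 0.43 3.87]
F mag [-0.5 -0.3 -1. ] tcp mag mm [-4.3 -0.8 93.7]
lid n 15513 circle mm ((-4.903223037719727, -0.5601339340209961), 29.683591842651367) pct [[-32.0, -27.9, 116.0], [-7.0, -0.4, 116.9], [21.7, 26.5, 118.2]] slope [-0.004  0.     0.117]
```

```bash
M="python3 -m pendant"
$M '[[0,0.07,0.45,0.5,0,0,0],[0,0,0,1,0,0,0],[0,0,0,1,0,0,0],[0,0,0,0.8,0,0,0],[0,0,0,0.4,0,0,0]]'
$M '[[0,0,0,0,0,0,0],[0,0,0,0,0,0,0],[0,0,0,0,0,0,0],[0,0,0,0,0,0,0],[0,0,0,0,0,0,0]]'
python3 lid.py .025 .078
```

```text
time: 23.03
eef_pos: [0.5508, 0.1372, 0.1861]
tcp_rot: [150.2, -0.1, 94.8]
contact_force: [-0.2, 0.3, -0.8]
grip_width: 0.0583
time: 23.45
eef_pos: [0.5506, 0.1373, 0.1885]
tcp_rot: [150.0, -0.1, 94.9]
contact_force: [0.6, 0.4, -1.0]
grip_width: 0.0585
t 23.45 tcp [0.5506 0.1373 0.1885] w 0.0585 F [ 0.6  0.4 -1. ]
turn rad (tool now) [-0.001 -0.001 -0.   ]  shift cm in tool now [-0.1  -0.01  3.21] | after turn [-0.1  -0.02  3.21]
F mag [ 0.1  0.3 -1.2] tcp mag mm [ 0.2  1.  57.1]
lid n 16998 circle mm ((0.20360687375068665, 1.030726432800293), 30.50347137451172) pct [[-27.5, -26.2, 78.7], [-2.4, 1.3, 80.2], [26.7, 28.6, 81.6]] slope [-0.004  0.001  0.08 ]
```

```bash
M="python3 -m pendant"
$M '[[0,-0.1,-0.02,0.6,0,0,0],[0,0,0,0.6,0,0,0],[0,0,0,0.6,0,0,0],[0,0,0,0.6,0,0,0],[0,0,0,0.5,0,0,0]]'
$M '[[0,0,0,0.3,0,0,0],[0,0,0,0.2,0,0,0],[0,0,0,0.1,0,0,0],[0,0,0,0.1,0,0,0],[0,0,0,0,0,0,0]]'
python3 lid.py .025 .046
```

```text
time: 23.92
eef_pos: [0.5652, 0.1375, 0.1619]
tcp_rot: [150.1, -0.1, 94.8]
contact_force: [-1.7, 0.1, -1.5]
grip_width: 0.0583
time: 24.33
eef_pos: [0.5687, 0.1378, 0.157]
tcp_rot: [150.0, -0.1, 94.9]
contact_force: [0.1, -0.6, -1.0]
grip_width: 0.0583
t 24.33 tcp [0.5687 0.1378 0.157 ] w 0.0583 F [ 0.1 -0.6 -1. ]
turn rad (tool now) [-0.001 -0.001 -0.   ]  shift cm in tool now [ 0.   -0.01 -0.42] | after turn [ 0.   -0.01 -0.42]
F mag [-0.4 -0.6 -0.8] tcp mag mm [ 0.1 -0.  20.8]
lid n 17046 circle mm ((0.05952697619795799, -0.14378522336483002), 30.666128158569336) pct [[-27.7, -27.5, 42.4], [-2.4, 0.4, 43.9], [26.6, 27.7, 45.3]] slope [-0.002  0.001  0.044]
```

Same as the first tin. Release, retract, shut and push.

```bash
M="python3 -m pendant"
$M '[[0,0,0,0.1,0,0,0],[0,0,0,0,0,0,0],[1,0,0,0,0,0,0],[1,0,0,0,0,0,0],[1,0,0,0,0,0,0]]'
$M '[[1,0,0,0,0,0,0],[1,0,0,-1,0,0,0],[1,0,0,-2,0,0,0],[1,0,0,-2,0,0,0],[1,0,0,-1,0,0,0]]'
$M '[[0,0,0,0,0,0,0],[0,0,0,0,0,0,0],[0,0,0,0,0,0,0],[0,0,0,0,0,0,0],[0,0,0,0,0,0,0]]'
python3 lid.py .045 .043
$M '[[0,0,0,0.4,0,0,0],[0,0,0,0.8,0,0,0],[0,0,0,0.8,0,0,0],[0,0,0,0.8,0,0,0],[0,0,0,0.6,0,0,0]]'
$M '[[0,0,0,0.5,0,0,0],[0,0,0,0.5,0,0,0],[0,0,0,0.5,0,0,0],[0,0,0,0.5,0,0,0],[0,0,0,0,0,0,0]]'
python3 lid.py -.006 .025
```

```text
time: 24.8
eef_pos: [0.5689, 0.1378, 0.1559]
tcp_rot: [150.1, -0.1, 94.9]
contact_force: [-0.2, 0.5, 0.1]
grip_width: 0.0853
time: 25.22
eef_pos: [0.5385, 0.1353, 0.2103]
tcp_rot: [149.9, -0.1, 94.9]
contact_force: [-0.2, 0.1, 0.4]
grip_width: 0.0854
time: 25.63
eef_pos: [0.5392, 0.1352, 0.207]
tcp_rot: [150.2, -0.1, 94.8]
contact_force: [1.0, 1.1, -0.1]
grip_width: 0.0254
t 25.63 tcp [0.5392 0.1352 0.207 ] w 0.0254 F [ 1.   1.1 -0.1]
turn rad (tool now) [-0.003 -0.001 -0.001]  shift cm in tool now [0.01 0.07 3.39] | after turn [0.01 0.06 3.39]
F mag [ 0.9  1.  -0.6] tcp mag mm [-0.6 -0.1 78.9]
lid n 8096 circle mm ((3.641988754272461, -10.948390007019043), 43.204708099365234) pct [[-27.5, -29.6, 39.0], [-3.5, -0.7, 42.2], [28.1, 27.0, 44.4]] slope [-0.059  0.042  0.042]
time: 26.1
eef_pos: [0.5564, 0.1367, 0.177]
tcp_rot: [150.2, -0.1, 94.8]
contact_force: [-0.5, -0.2, 0.3]
grip_width: 0.0003
time: 26.52
eef_pos: [0.5663, 0.1376, 0.1604]
tcp_rot: [150.1, -0.1, 94.9]
contact_force: [-1.2, 0.7, 1.2]
grip_width: -0.0001
t 26.52 tcp [0.5663 0.1376 0.1604] w -0.0001 F [-1.2  0.7  1.2]
turn rad (tool now) [-0.002 -0.001 -0.001]  shift cm in tool now [0.   0.04 3.1 ] | after turn [0.01 0.03 3.1 ]
F mag [-0.4  0.8  1.6] tcp mag mm [-0.3 -0.1 25. ]
lid n 7458 circle mm ((-2.829235315322876, -0.038089632987976074), 33.48154830932617) pct [[-27.0, -30.0, 23.9], [-11.0, -3.3, 26.0], [15.8, 27.6, 27.6]] slope [-0.002 -0.001  0.026]
```

```bash
M="python3 -m pendant"
$M '[[0,0,0,0.6,0,0,0],[0,0,0,0.6,0,0,0],[0,0,0,0.6,0,0,0],[0,0,0,0.4,0,0,0],[0,0,0,0,0,0,0]]'
$M '[[0,0,0,0.4,0,0,0],[0,0,0,0.3,0,0,0],[0,0,0,0.3,0,0,0],[0,0,0,0,0,0,0],[0,0,0,0,0,0,0]]'
python3 lid.py -.006 -.006
$M '[[0,0,0,-1,0,0,0],[0,0,0,-3,0,0,0],[0,0,0,-4,0,0,0],[0,0,0,-4,0,0,0],[0,0,0,-2,0,0,0]]'
$M '[[0,0,-3,-3,0,0,0],[0,0,-3,-2,0,0,0],[0,0,-3,0,0,0,0],[0,0,0,0,0,0,0],[0,0,0,0,0,0,0]]'
python3 lid.py .1 0.0
python3 - <<'E'
from h import *
from rig import cams
d=cams.get_image("top");np.savez("top2.npz",**d);d2=cams.get_image("scene")
O=np.array([.579,.1387,.139])
d=cams.get_image("wrist");a=cv2.resize(d["pixels"],(400,300));b=cv2.resize(d2["pixels"][110:260,240:440],(400,300),interpolation=2)
cv2.imwrite("pics/end1.png",np.hstack([a,b]))
E
```

```text
time: 26.98
eef_pos: [0.5773, 0.1385, 0.1413]
tcp_rot: [150.1, -0.1, 94.8]
contact_force: [-1.1, 0.4, 1.9]
grip_width: 0.0003
time: 27.4
eef_pos: [0.5819, 0.139, 0.1333]
tcp_rot: [150.1, -0.1, 94.9]
contact_force: [-3.1, -1.0, 3.1]
grip_width: -0.0001
t 27.4 tcp [0.5819 0.139  0.1333] w -0.0001 F [-3.1 -1.   3.1]
turn rad (tool now) [-0.001 -0.001 -0.001]  shift cm in tool now [-0.    0.03 -0.04] | after turn [-0.    0.03 -0.04]
F mag [-1.2 -0.8  4.2] tcp mag mm [-0.3  0.  -6.4]
lid n 6713 circle mm ((-8.537934303283691, -0.6885300874710083), 35.20851516723633) pct [[-42.2, -29.7, -7.0], [-10.0, -2.9, -5.3], [14.9, 27.0, -1.8]] slope [-0.038 -0.003 -0.006]
time: 27.87
eef_pos: [0.511, 0.1329, 0.2591]
tcp_rot: [149.8, -0.1, 94.9]
contact_force: [1.0, 0.8, 0.4]
grip_width: 0.0004
time: 28.28
eef_pos: [0.4093, 0.1242, 0.2533]
tcp_rot: [150.1, -0.1, 94.8]
contact_force: [0.2, -0.3, 0.4]
grip_width: -0.0
t 28.28 tcp [0.4093 0.1242 0.2533] w -0.0 F [ 0.2 -0.3  0.4]
turn rad (tool now) [-0.001 -0.001 -0.001]  shift cm in tool now [0.01 9.04 8.4 ] | after turn [0.01 9.04 8.41]
F mag [ 0.4 -0.4  0.3] tcp mag mm [-9.040e+01 -1.000e-01  1.841e+02]
lid n 787 circle mm ((1.9479106664657593, -0.05984993278980255), 44.10091781616211) pct [[-40.6, -40.3, -3.0], [-17.3, -2.1, -0.1], [20.2, 39.7, 2.5]] slope [-0.046 -0.003 -0.001]
```

View pics/end1.png

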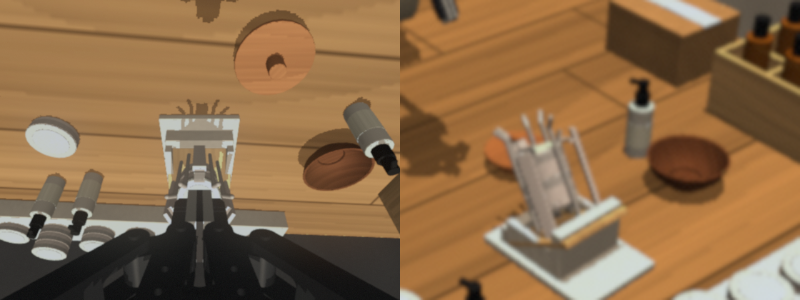

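The wrist half shows the cap standing knob up at (275,55). The scene half shows the silver tins stacked between the rods at about (545,165). One numeric check from the top view before handing in.

Run:
```python
from h import *
a=dict(np.load("top0.npz"));d=dict(np.load("top2.npz"));O=np.array([.579,.1387,.139]);w=world(d);w0=world(a)
P=(w-O)@RM;m=(np.hypot(P[...,0],P[...,1])<.024)&(P[...,2]>-.06)&(P[...,2]<.06);print("top lid z mm",np.percentile(P[m][:,2]*1000,[10,50,90]).round(1),m.sum())
d3=__import__("rig").cams.get_image("scene");S=(world(d3)-O)@RM
n=(np.hypot(S[...,0],S[...,1])<.0315)&(S[...,2]<.03)&(S[...,2]>-.09);print("scene body z pct",np.percentile(S[n][:,2]*1000,[5,25,50,75,95]).round(1),n.sum())
for nm,(x,y,z,r) in dict(flat_a=(.6075,-.107,.021,.05),flat_b=(.452,-.295,.021,.05),jar=(.53,-.185,.045,.035),bowl=(.57,.385,.045,.07)).items():
    f=lambda W:W[(abs(W[...,2]-z)<.009)&(np.hypot(W[...,0]-x,W[...,1]-y)<r)][:,:2].mean(0).round(4)
    print(nm,f(w0),f(w))
m=(np.hypot(w[...,0]-.43,w[...,1]-.22)<.075)&(w[...,2]>.018)&(w[...,2]<.06);D=w[m];print("cap z pct",np.percentile(D[:,2],[10,50,98]),D.mean(0),len(D))
```

```text
top lid z mm [-0.9  1.   2.9] 293
scene body z pct [-71.9 -53.4 -24.4   0.8  12.2] 308
flat_a [ 0.6075 -0.1074] [ 0.6074 -0.1074]
flat_b [ 0.4526 -0.296 ] [ 0.4525 -0.2959]
jar [ 0.5276 -0.1871] [ 0.5275 -0.187 ]
bowl [0.5711 0.3929] [0.5713 0.3923]
cap z pct [0.0265829  0.0291338  0.05363302] [0.43199234 0.22226792 0.03032346] 1120
```

```bash
python3 -c "
from rig import bot;print(bot.sign_off())"
```

```text
the job is handed in; nothing more can be done
None
```

I took the cap off by its knob and stood it upright on the table at about (0.43, 0.22). Then I loaded the two plain tall tins along the leaning axis, pushing each one in with shut fingers until it was held under the catches. I handed the job in at about 28 s of the 72 s allowed.

**Last checks**
- **Upper tin:** its lid measures within about 1 mm of the catch level with the gripper away. The top camera read +1 mm, but it reads about 1 mm high on the table too. The lid stayed there against the spring, so the catches appear to hold it. I took the lower tin as pushed down with it; the last scene picture shows the stack between the rods.
- **Cap:** its disc is at z = 29 mm and the knob top at about 53 mm, so it is standing upright.
- **Other wares:** the flat tins, jar and bowl moved less than 1 mm. I did not measure the pump bottles.
- **Not confirmed:** platform travel was not measured directly. The wrist lid fit was partly blocked by the gripper in the last views, so its circle and slope values there are unreliable.
- **Push forces:** they read lower than expected, at about 3 to 4 N. The lid heights still confirmed that both tins went in.

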